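# Clamp the centrifuge rotor with its T-key

## Task

Lock the rotor of the open centrifuge: take the blue T-key from the rack, set its forked foot down over the yellow wing at the bottom of the rotor's hub, and turn the wing clockwise (seen from above) until it comes up against its stop. Turn it with the key, not with your fingers. Leave the blue key standing upright on the wing, let go of it, and leave the red key in the rack.

Things in the scene. Friction and masses are not known exactly. Their poses are not given: they have to be found in the camera images.
- blue_key: Steel T-key, blue bar, forked foot, about 0.25 kg, upright in a rack pocket. Origin: centre of underside; z up the shaft, x along the bar. Bar 90 x 14 x 16 mm tall, centre 125 mm above origin; pinch it across the middle. Shaft 12 mm; collar 40 mm wide at 26-34 mm height. Foot: two prongs 26 mm tall, 30 mm long (x), 6 mm thick; the 17 mm slot between runs along x, open-ended; fits either way.
- wing (a point): Yellow upright blade 44 mm long (x), 7 thick, 20 tall, down the dark well (56 mm wide, rim 51 mm above origin) at the centre of the fixed white centrifuge (250 mm square, 115 high). Origin: middle of its foot, on the turning axis, on a flat flange 71 mm above the table; z up. Key seated: slot astride the wing, prongs on the flange, origins coincide within a few mm; up to 17 degrees of lost motion.
- bolt (a joint): Angle of the clamp bolt that carries the yellow wing, rad; grows as it turns clockwise seen from above. Starts between 0 and 0.3; the hard stop (rotor locked) is at 1.0. Turns against light friction of 0.08 N m and stays where it is left.
- red_key: Bystander: T-key of the same size with a red bar and a round foot that does not fit, in the other pocket. Origin and axes as for the blue key. The white rack is fixed; its two pockets (either may hold the blue key) are 54 mm square inside, centres 120 mm apart, rims 41 mm above the keys' undersides: lift straight up.
There are look-alikes about, which are no part of the job. Leave any purple look-alike of the blue_key alone.

How it is judged:
On the way:
1. the blue key's fork is seated over the wing, upright, before the wing has been turned (bolt below 0.7 rad) (horizontal distance between blue_key and wing below 0.014 m and z of blue_key in the frame of wing between -0.01 and 0.01 m and angle between the x axis of blue_key and the x axis of wing, either way round below 0.5 rad and angle between blue_key's own z axis and vertical below 0.2 rad and value of joint bolt below 0.7 rad), for 0.2 s.
At the end, for the whole second after the job is handed in: The bolt is within 0.18 rad (10 degrees) of its stop (above 0.82 rad); the blue key stands at rest and released on it, upright within 0.2 rad, its origin within 14 mm sideways and 10 mm in height of the wing's, its bar within 0.5 rad of the wing's direction (horizontal distance between blue_key and wing below 0.014 m and z of blue_key in the frame of wing between -0.01 and 0.01 m and angle between the x axis of blue_key and the x axis of wing, either way round below 0.5 rad and angle between blue_key's own z axis and vertical below 0.2 rad and value of joint bolt above 0.82 rad and linear speed of blue_key below 0.02 m/s and contact force between the fingers and blue_key below 0.1 N); the robot touches nothing.
It fails at once if the fingers touch the wing or its flange (contact force between the fingers and bolt above 1 N).
It fails at once if the red key is taken out or shifted by more than 40 mm (distance of red_key from where it was at the start of the episode above 0.04 m).
It also fails if it takes over 46 s, if anything falls off the work surface, if the arm or the gripper's body presses on something with over 40 N, if the wrist force passes 120 N, or if a joint passes its speed limit or range.

## Robot

A 7-joint arm with a two-finger parallel gripper is mounted at the origin on the work surface. World frame = base frame: x ahead of the robot, y to its left, z up, the work surface at z = 0. Lengths are in m, angles in rad, forces in N, time in s.
With the tool pointing down it reaches from about 0.425 to 0.925 m from the base axis. Payload 6.8 kg.
Tool frame: the origin (TCP) lies between the finger pads; the fingertips stand finger_overhang ahead of it and the grasp point (between the pads) lies 6 mm ahead of it (finger_overhang is the distance from the TCP to the fingertips, in m); z points along the fingers, y is the line along which they close (so a half turn about z gives the same grasp; the last joint's range is limited). The gripper opens to 85 mm and grips with 20 to 120 N. Pads are 22 mm wide; open, the fingers measure 114 mm over their backs; the gripper's body (76 mm by 85 mm) begins 54 mm behind the grasp point. The pads swing forward as they close: fully open they stand 13 mm farther back than shut.
Start: joints at [1.232, 0.477, 0.022, 1.555, -0.011, 1.109, -0.083], TCP at [0.154, -0.657, 0.256] pointing down, gripper open.
Joint ranges: [-2.96, 2.96], [-0.34, 2.1], [-1.41, 1.46], [0.24, 2.44], [-1.37, 4.51], [0.17, 1.92], [-2.96, 2.96]. Speed limits (rad/s): [2.39, 2.39, 3.14, 3.14, 3.14, 3.14, 3.14].

## Interface

Orientations are given as a unit quaternion [w, x, y, z].
In Python, from station import * gives the robot as it stands.
- The arm moves only by the tool drive_tool, never from a script. Its argument "increments" is a list of rows, each an object of numbers: "claw": the finger opening in m, from 0 to 0.0854; "dx", "dy", "dz": the shift along the tool's x, y, z in m; "wx", "wy", "wz": the turn, a rotation vector about the tool's x, y, z in degrees. A call has 1 to 20 rows; each row shifts and turns the commanded pose from where the row before left it, along the tool's axes as they then stand; what a row does not reach is not made up. A row lasts 1/8 s, in which the tool goes at most 62.5 mm and 10.7 degrees, less where a joint would pass 70% of its speed; a pose out of reach is approached as far as the arm can. A call with a gripper value outside its range is refused whole. The fingers move at their own pace and stop on an object; "newtons" is the grip in N (left out, the last holds). Time passes only in rows, so rows that do not move let the fingers close. It gives the time, the measured TCP pose, the force, the opening and the grip force at its end, in the units of the state.
- get_obs(): the state, without advancing time (a new reading comes with each control period).
- read_camera(name): name is "scene" or "top"; returns (picture, depth): 400x640x3 uint8, red, green, blue; 400x640 float32, m along the optical axis (not along the pixel's ray), 0 where there is no reading.
- calibration(name): a dict with "intrinsics" (3x3 intrinsics, pixels), "R" (3x3) and "t" (3): a world point X has camera coordinates R X + t. Camera axes: x right, y down, z forward; pixel columns grow to the right and rows downward; lengths in m; the calibration is good to about 2 mm. A picture is of the moment at which its call begins. calibration takes no time and is no camera call.
- hand_in(): hands the job in; it is judged then, once.
The state is a dict: "t": time; "q": joint angles; "joint_vel": joint speeds; "joint_torque": joint torques, N m; "eef_pos": TCP position; "tool_rot": TCP orientation; "contact_force": force on the tool from outside, world axes, zero at the start; "torque": the same for the moment, N m; "gripper_width": opening from 0.0 (shut) to 1.0 (fully open); "grasp_force": force on a finger pad.
Only numpy, scipy, OpenCV 4.12 (cv2) and the standard library are available. Lean on these libraries where they do the work, as an engineer would, in place of code of your own. Each camera call takes 0.05 s, during which the arm holds its last target. There are 200 camera calls.

## Working session

There is one attempt and no reset: what is moved stays moved. The work goes in short steps, Python scripts to look and compute and a tool call to move; the robot and the scene stay as the last step left them, time stands still between calls to the robot, and variables do not carry over. Pictures are saved under pics/ and viewed, at most 10 in all, crops included, and the job is handed in when it is done.

Besides the shell and the picture viewer there is one more tool, called after "Request:" as name([rows], argument=value, ...), one row to a line, values as JSON. drive_tool: Moves the arm, as the interface text tells. Its arguments: {"type":"object","properties":{"increments":{"type":"array","items":{"type":"object","properties":{"claw":{"type":"number"},"dx":{"type":"number"},"dy":{"type":"number"},"dz":{"type":"number"},"wx":{"type":"number"},"wy":{"type":"number"},"wz":{"type":"number"}}}},"newtons":{"type":"number"}},"required":["increments"]}

```bash
mkdir -p pics; cat > h.py <<'E'
from station import *
import numpy as np, cv2
def snap(tag):
    for n in ("scene","top"):
        p,d=read_camera(n); np.savez(f"{tag}_{n}.npz",p=p,d=d); cv2.imwrite(f"pics/{tag}_{n}.png",p[:,:,::-1])
def world(tag,n,u,v,r=1):
    d=np.load(f"{tag}_{n}.npz")["d"]; c=calibration(n); K=np.array(c["intrinsics"])
    w=d[v-r:v+r+1,u-r:u+r+1]; z=np.median(w[w>0])
    return np.array(c["R"]).T@(np.linalg.inv(K)@[u,v,1]*z-np.array(c["t"]))
E
python3 - <<'E'
from h import *
snap("a"); o=get_obs(); print(o)
for n in("scene","top"): print(calibration(n))
E
```

```text
{'t': 0.1, 'q': array([ 1.23190456,  0.47775558,  0.02237098,  1.55631693, -0.01147471,
        1.10928698, -0.08310747]), 'joint_vel': array([ 0.00038454, -0.0032044 ,  0.00025286, -0.00374484, -0.00073266,
       -0.00020094,  0.00118051]), 'joint_torque': array([ 4.71476160e-03, -5.97751737e+01,  1.61331061e+00, -2.81949413e+01,
        1.27256734e-02,  5.01610280e-03,  3.10585392e-06]), 'eef_pos': array([ 0.15426767, -0.65665041,  0.25541293]), 'tool_rot': array([-8.01127828e-04,  9.93349002e-01,  1.15139434e-01, -1.71044879e-04]), 'contact_force': array([-1.21295469,  0.03061758,  0.496188  ]), 'torque': array([-0.00761821, -0.00919384,  0.02149958]), 'grasp_force': 0.0, 'gripper_width': 1.0027443954731206}
{'intrinsics': array([[511.39046899,   0.        , 329.99840606],
       [  0.        , 511.39046899, 198.96121124],
       [  0.        ,   0.        ,   1.        ]]), 'R': array([[ 0.8238122 ,  0.56677192,  0.01015188],
       [ 0.30381298, -0.42633596, -0.85201838],
       [-0.47857198,  0.70498741, -0.52341343]]), 't': array([-0.40435864, -0.09185072,  1.42572714])}
{'intrinsics': array([[394.85890719,   0.        , 320.13699758],
       [  0.        , 394.85890719, 200.85925869],
       [  0.        ,   0.        ,   1.        ]]), 'R': array([[-0.12804266, -0.99176116, -0.00385752],
       [-0.9718818 ,  0.12624921, -0.19876343],
       [ 0.19761286, -0.02170114, -0.98003991]]), 't': array([0.02954771, 0.51199526, 0.90082246])}
```

View pics/a_scene.png

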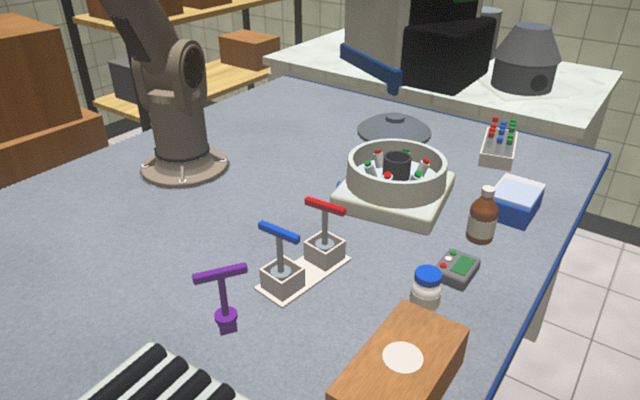

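View pics/a_top.png

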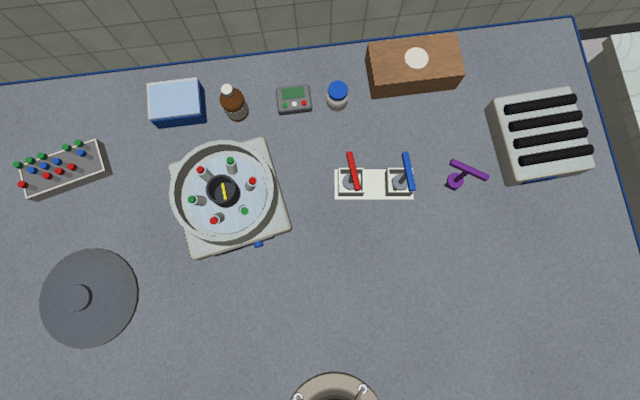

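The scene view shows the blue key at (280,235), in the near pocket, and the red key in the far pocket. The purple look-alike stands to the left of the rack. In the top view the wing is at (224,190), the blue bar runs (406,155)-(411,188), and the red bar is at (353,172).

```bash
python3 - <<'E'
from h import *
f=np.load("a_top.npz"); p=f["p"]; d=f["d"]
a=cv2.resize(p[165:215,195:255],None,fx=8,fy=8,interpolation=cv2.INTER_CUBIC)
b=cv2.resize(p[145:205,330:425],None,fx=8,fy=8,interpolation=cv2.INTER_CUBIC)[:, 360:]
h=max(a.shape[0],b.shape[0]); im=np.zeros((h,a.shape[1]+b.shape[1]-0,3),np.uint8)
im[:a.shape[0],:a.shape[1]]=a[:h]; im[:b.shape[0],a.shape[1]:]=b
im=im[:,:800]; cv2.imwrite("pics/crop.png",im[:,:,::-1])
c=calibration("top");K=np.array(c["intrinsics"]);R=np.array(c["R"]);t=np.array(c["t"])
def blob(name,n,mask):
    f=np.load(f"a_{n}.npz"); d=f["d"]; c=calibration(n);K=np.array(c["intrinsics"]);R=np.array(c["R"]);t=np.array(c["t"])
    v,u=np.nonzero(mask&(d>0)); X=(np.linalg.inv(K)@np.stack([u,v,np.ones_like(u)])*d[v,u]).T-t; X=X@R
    z=X[:,2]; k=z>np.percentile(z,90)-0.012; X=X[k]
    (cx,cy),(w,h),an=cv2.minAreaRect(X[:,:2].astype(np.float32)*1000)
    bx=cv2.boxPoints(((cx,cy),(w,h),an)); e=[bx[1]-bx[0],bx[2]-bx[1]]; e=max(e,key=np.linalg.norm)
    print(name,n,len(X),cx,cy,"size",w,h,"dir",np.degrees(np.arctan2(e[1],e[0])),"z",np.percentile(X[:,2],[5,50,95]))
def roi(u0,u1,v0,v1):
    m=np.zeros((400,640),bool); m[v0:v1,u0:u1]=1; return m
for n,rb,rr,ry in(("top",roi(395,420,145,200),roi(340,365,145,200),roi(205,245,172,210)),("scene",roi(250,305,215,250),roi(300,350,190,220),None)):
    q=np.load(f"a_{n}.npz")["p"].astype(int); r,g,bl=q[...,0],q[...,1],q[...,2]
    blob("blue",n,rb&(bl>r+60)&(bl>g+30)); blob("red",n,rr&(r>g+70)&(r>bl+70))
    if ry is not None: blob("wing",n,ry&(r>bl+60)&(g>bl+50))
E
```

```text
blue top 259 535.322265625 -237.35397338867188 size 87.79574584960938 13.796028137207031 dir 0.46766943 z [0.13679074 0.14247088 0.14518416]
red top 226 552.3076171875 -115.90477752685547 size 87.5086669921875 12.435779571533203 dir 5.069467 z [0.1384787  0.14286574 0.14551815]
wing top 48 556.2769165039062 183.3682098388672 size 40.0006103515625 6.833066940307617 dir 4.1288505 z [0.08826631 0.09093116 0.0929981 ]
blue scene 283 538.4728393554688 -238.4200897216797 size 88.65355682373047 15.731364250183105 dir 1.7006624 z [0.13526416 0.14038447 0.14214842]
red scene 209 556.9017944335938 -118.40744018554688 size 86.21649169921875 16.343198776245117 dir 5.908073 z [0.13703806 0.14023715 0.14198286]
```

View pics/crop.png

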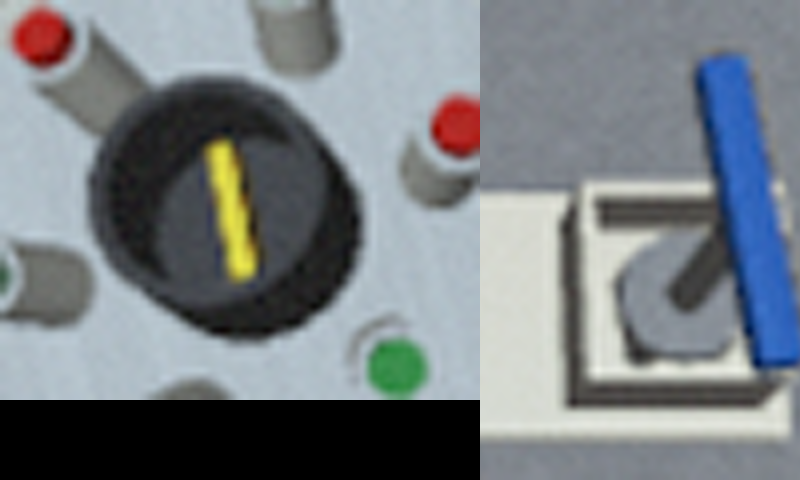

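The crop shows the wing centred at about (224,191) in the full picture and nearly parallel to the blue bar. The blue key is upright in the right-hand pocket. I'll go above it now.

Request:
drive_tool([
  {"wz":6,"claw":0.06},
  {"wz":6},
  {"dx":0.0392,"dy":-0.0411},
  {"dx":0.0392,"dy":-0.0411},
  {"dx":0.0392,"dy":-0.0411},
  {"dx":0.0392,"dy":-0.0411},
  {"dx":0.0392,"dy":-0.0411},
  {"dx":0.0392,"dy":-0.0411},
  {"dx":0.0392,"dy":-0.0411},
  {"dx":0.0392,"dy":-0.0411},
  {"dx":0.0392,"dy":-0.0411},
  {"dx":0.0392,"dy":-0.0411},
  {},
], newtons=60)

```text
schema error: expected keys claw, dx, dy, dz, wx, wy, wz
```

```bash
cat >> h.py <<'E'
from scipy.spatial.transform import Rotation as Ro
def pose():
    o=get_obs(); q=o["tool_rot"]; R=Ro.from_quat(q[[1,2,3,0]]).as_matrix()
    print("t",o["t"],"p",o["eef_pos"].round(4),"xang",np.degrees(np.arctan2(R[1,0],R[0,0])).round(2),"z",R[:,2].round(3),"F",o["contact_force"].round(1),"w",o["gripper_width"],"q7",o["q"].round(2)); return o["eef_pos"],R
def inc(goal,yaw=None):
    p,R=pose(); print("inc",(R.T@(np.array(goal)-p)).round(4))
E
python3 -c "
from h import *
inc([.537,-.238,.140])
import station; print([ (k,getattr(station,k)) for k in dir(station) if 'over' in k])"
```

```text
t 0.1 p [ 0.1543 -0.6567  0.2554] xang 13.22 z [-0.001  0.002 -1.   ] F [-1.2  0.   0.5] w 1.0027443954731206 q7 [ 1.23  0.48  0.02  1.56 -0.01  1.11 -0.08]
inc [ 0.4684 -0.3198  0.1159]
[('finger_overhang', 0.025)]
```

Request:
drive_tool([
  {"claw":0.06,"dx":0,"dy":0,"dz":0,"wx":0,"wy":0,"wz":6},
  {"claw":0.06,"dx":0,"dy":0,"dz":0,"wx":0,"wy":0,"wz":6},
  {"claw":0.06,"dx":0.0392,"dy":-0.0411,"dz":0,"wx":0,"wy":0,"wz":0},
  {"claw":0.06,"dx":0.0392,"dy":-0.0411,"dz":0,"wx":0,"wy":0,"wz":0},
  {"claw":0.06,"dx":0.0392,"dy":-0.0411,"dz":0,"wx":0,"wy":0,"wz":0},
  {"claw":0.06,"dx":0.0392,"dy":-0.0411,"dz":0,"wx":0,"wy":0,"wz":0},
  {"claw":0.06,"dx":0.0392,"dy":-0.0411,"dz":0,"wx":0,"wy":0,"wz":0},
  {"claw":0.06,"dx":0.0392,"dy":-0.0411,"dz":0,"wx":0,"wy":0,"wz":0},
  {"claw":0.06,"dx":0.0392,"dy":-0.0411,"dz":0,"wx":0,"wy":0,"wz":0},
  {"claw":0.06,"dx":0.0392,"dy":-0.0411,"dz":0,"wx":0,"wy":0,"wz":0},
  {"claw":0.06,"dx":0.0392,"dy":-0.0411,"dz":0,"wx":0,"wy":0,"wz":0},
  {"claw":0.06,"dx":0.0392,"dy":-0.0411,"dz":0,"wx":0,"wy":0,"wz":0},
  {"claw":0.06,"dx":0,"dy":0,"dz":0,"wx":0,"wy":0,"wz":0},
  {"claw":0.06,"dx":0,"dy":0,"dz":0,"wx":0,"wy":0,"wz":0},
], newtons=60)

```text
t: 1.85
eef_pos: [0.537, -0.2382, 0.2558]
tool_rot: [0.0, 1.0, 0.011, -0.001]
contact_force: [-0.2, -0.3, 0.0]
gripper_width: 0.705
grasp_force: 0.0
```

```bash
python3 -c "
from h import *
inc([.537,-.238,.140])"
```

```text
t 1.85 p [ 0.537  -0.2382  0.2558] xang 1.22 z [-0.001 -0.    -1.   ] F [-0.2 -0.3  0. ] w 0.7049098738590092 q7 [ 0.44  0.34 -0.16  1.76  0.06  1.04 -1.29]
inc [ 0.0002 -0.0003  0.1158]
```

Turning the wing clockwise lowers q7 and would run it out of range. I'll take the half-turned grasp instead.

Request:
drive_tool([
  {"claw":0.06,"dx":0,"dy":0,"dz":0,"wx":0,"wy":0,"wz":-10},
  {"claw":0.06,"dx":0,"dy":0,"dz":0,"wx":0,"wy":0,"wz":-10},
  {"claw":0.06,"dx":0,"dy":0,"dz":0,"wx":0,"wy":0,"wz":-10},
  {"claw":0.06,"dx":0,"dy":0,"dz":0,"wx":0,"wy":0,"wz":-10},
  {"claw":0.06,"dx":0,"dy":0,"dz":0,"wx":0,"wy":0,"wz":-10},
  {"claw":0.06,"dx":0,"dy":0,"dz":0,"wx":0,"wy":0,"wz":-10},
  {"claw":0.06,"dx":0,"dy":0,"dz":0,"wx":0,"wy":0,"wz":-10},
  {"claw":0.06,"dx":0,"dy":0,"dz":0,"wx":0,"wy":0,"wz":-10},
  {"claw":0.06,"dx":0,"dy":0,"dz":0,"wx":0,"wy":0,"wz":-10},
  {"claw":0.06,"dx":0,"dy":0,"dz":0,"wx":0,"wy":0,"wz":-10},
  {"claw":0.06,"dx":0,"dy":0,"dz":0,"wx":0,"wy":0,"wz":-10},
  {"claw":0.06,"dx":0,"dy":0,"dz":0,"wx":0,"wy":0,"wz":-10},
  {"claw":0.06,"dx":0,"dy":0,"dz":0,"wx":0,"wy":0,"wz":-10},
  {"claw":0.06,"dx":0,"dy":0,"dz":0,"wx":0,"wy":0,"wz":-10},
  {"claw":0.06,"dx":0,"dy":0,"dz":0,"wx":0,"wy":0,"wz":-10},
  {"claw":0.06,"dx":0,"dy":0,"dz":0,"wx":0,"wy":0,"wz":-10},
  {"claw":0.06,"dx":0,"dy":0,"dz":0,"wx":0,"wy":0,"wz":-10},
  {"claw":0.06,"dx":0,"dy":0,"dz":0,"wx":0,"wy":0,"wz":-10},
  {"claw":0.06,"dx":0,"dy":0,"dz":0,"wx":0,"wy":0,"wz":0},
])

```text
t: 4.22
eef_pos: [0.5362, -0.2399, 0.2559]
tool_rot: [-0.001, -0.008, 1.0, -0.0]
contact_force: [0.8, -0.0, 0.5]
gripper_width: 0.708
grasp_force: 0.0
```

```bash
python3 -c "
from h import *
inc([.537,-.238,.140])"
```

```text
t 4.225 p [ 0.5362 -0.2399  0.2559] xang -179.05 z [-0.001 -0.    -1.   ] F [ 0.8 -0.   0.5] w 0.7077302584892873 q7 [ 0.89  0.44 -0.76  1.73  0.33  1.11  1.62]
inc [-0.0009  0.0019  0.1159]
```

Request:
drive_tool([
  {"claw":0.06,"dx":-0.001,"dy":0.002,"dz":0.03,"wx":0,"wy":0,"wz":0},
  {"claw":0.06,"dx":0,"dy":0,"dz":0.04,"wx":0,"wy":0,"wz":0},
  {"claw":0.06,"dx":0,"dy":0,"dz":0.03,"wx":0,"wy":0,"wz":0},
  {"claw":0.06,"dx":0,"dy":0,"dz":0.016,"wx":0,"wy":0,"wz":0},
  {"claw":0.06,"dx":0,"dy":0,"dz":0,"wx":0,"wy":0,"wz":0},
  {"claw":0.0,"dx":0,"dy":0,"dz":0,"wx":0,"wy":0,"wz":0},
  {"claw":0.0,"dx":0,"dy":0,"dz":0,"wx":0,"wy":0,"wz":0},
  {"claw":0.0,"dx":0,"dy":0,"dz":0,"wx":0,"wy":0,"wz":0},
  {"claw":0.0,"dx":0,"dy":0,"dz":0,"wx":0,"wy":0,"wz":0},
  {"claw":0.0,"dx":0,"dy":0,"dz":0,"wx":0,"wy":0,"wz":0},
  {"claw":0.0,"dx":0,"dy":0,"dz":0,"wx":0,"wy":0,"wz":0},
])

```text
t: 5.6
eef_pos: [0.5393, -0.2358, 0.1414]
tool_rot: [0.001, -0.011, 1.0, -0.0]
contact_force: [-0.6, 1.2, 6.3]
gripper_width: 0.155
grasp_force: 59.7
```

```bash
python3 -c "
from h import *
inc([.556,.183,.35])"
```

```text
t 5.6 p [ 0.5393 -0.2358  0.1414] xang -178.77 z [ 0.002 -0.001 -1.   ] F [-0.6  1.2  6.3] w 0.15454228105762416 q7 [ 0.83  0.56 -0.7   1.83  0.45  0.91  1.52]
inc [-0.026   0.4182 -0.2088]
```

Request:
drive_tool([
  {"claw":0.0,"dx":0,"dy":0,"dz":-0.02,"wx":0,"wy":0,"wz":0},
  {"claw":0.0,"dx":0,"dy":0,"dz":-0.04,"wx":0,"wy":0,"wz":0},
  {"claw":0.0,"dx":0,"dy":0,"dz":-0.045,"wx":0,"wy":0,"wz":0},
  {"claw":0.0,"dx":0,"dy":0,"dz":-0.045,"wx":0,"wy":0,"wz":0},
  {"claw":0.0,"dx":0,"dy":0,"dz":-0.04,"wx":0,"wy":0,"wz":-3},
  {"claw":0.0,"dx":-0.0045,"dy":0.042,"dz":0,"wx":0,"wy":0,"wz":0},
  {"claw":0.0,"dx":-0.0045,"dy":0.042,"dz":0,"wx":0,"wy":0,"wz":0},
  {"claw":0.0,"dx":-0.0045,"dy":0.042,"dz":0,"wx":0,"wy":0,"wz":0},
  {"claw":0.0,"dx":-0.0045,"dy":0.042,"dz":0,"wx":0,"wy":0,"wz":0},
  {"claw":0.0,"dx":-0.0045,"dy":0.042,"dz":0,"wx":0,"wy":0,"wz":0},
  {"claw":0.0,"dx":-0.0045,"dy":0.042,"dz":0,"wx":0,"wy":0,"wz":0},
  {"claw":0.0,"dx":-0.0045,"dy":0.042,"dz":0,"wx":0,"wy":0,"wz":0},
  {"claw":0.0,"dx":-0.0045,"dy":0.042,"dz":0,"wx":0,"wy":0,"wz":0},
  {"claw":0.0,"dx":-0.0045,"dy":0.042,"dz":0,"wx":0,"wy":0,"wz":0},
  {"claw":0.0,"dx":-0.0045,"dy":0.042,"dz":0,"wx":0,"wy":0,"wz":0},
  {"claw":0.0,"dx":0,"dy":0,"dz":0,"wx":0,"wy":0,"wz":0},
  {"claw":0.0,"dx":0,"dy":0,"dz":0,"wx":0,"wy":0,"wz":0},
])

```text
t: 7.72
eef_pos: [0.5522, 0.1858, 0.3305]
tool_rot: [-0.0, -0.037, 0.999, -0.001]
contact_force: [-0.4, 0.3, -3.2]
gripper_width: 0.153
grasp_force: 59.0
```

```bash
python3 - <<'E'
from h import *
inc([.556,.183,.33]); snap("b")
for n in("scene","top"):
    c=calibration(n); X=np.array(c["R"])@[.556,.183,.19]+c["t"]; u=np.array(c["intrinsics"])@X; u=(u[:2]/u[2]).astype(int)
    p=np.load(f"b_{n}.npz")["p"]; x0=max(u[0]-70,0);y0=max(u[1]-80,0); print(n,x0,y0)
    q=cv2.resize(p[y0:y0+150,x0:x0+140],(400,428),interpolation=cv2.INTER_CUBIC)
    im=q if n=="scene" else np.hstack([im,q])
cv2.imwrite("pics/b.png",im[:,:,::-1])
E
```

```text
t 7.725 p [0.5522 0.1858 0.3305] xang -175.77 z [-0.    -0.001 -1.   ] F [-0.4  0.3 -3.2] w 0.15304687176872034 q7 [ 0.27  0.4  -0.92  1.65  0.33  1.26  0.93]
inc [-0.0036 -0.0031  0.0005]
scene 328 48
top 142 100
```

View pics/b.png

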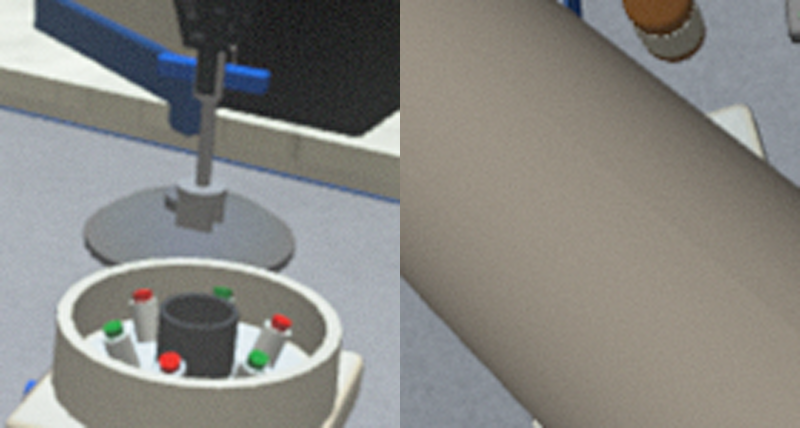

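The left (scene) half shows the key held upright above the rotor, with the bar at crop (213,73), the foot at (200,205) and the well rim at (199,310). The arm blocks the top camera. I'll measure the bar, the foot and the well rim in the scene camera.

```bash
cat > m.py <<'E'
from h import *
def cloud(tag,n):
    d=np.load(f"{tag}_{n}.npz"); p=d["p"].astype(int); d=d["d"]; c=calibration(n); K=np.array(c["intrinsics"])
    v,u=np.indices(d.shape); X=np.einsum("ij,jvu->vui",np.linalg.inv(K),np.stack([u,v,np.ones_like(u)])*d)
    return p,d,(X-c["t"])@np.array(c["R"])
def rect(name,P):
    (cx,cy),(w,h),an=cv2.minAreaRect(P[:,:2].astype(np.float32)*1000); b=cv2.boxPoints(((cx,cy),(w,h),an))
    e=max([b[1]-b[0],b[2]-b[1]],key=np.linalg.norm); print(name,len(P),round(cx,1),round(cy,1),"size",round(w,1),round(h,1),"dir",np.degrees(np.arctan2(e[1],e[0])).round(1),"z",P[:,2].min().round(4),P[:,2].max().round(4))
def rim(tag,n):
    p,d,X=cloud(tag,n); r=np.hypot(X[...,0]-.556,X[...,1]-.183)
    k=(d>0)&(r<.045)&(X[...,2]>.113)&(X[...,2]<.13)&(p.sum(2)<300); P=X[k]; rect("rim "+tag+n,P)
def bar(tag,n,ctr,z0,z1):
    p,d,X=cloud(tag,n); k=(d>0)&(np.hypot(X[...,0]-ctr[0],X[...,1]-ctr[1])<.06)&(X[...,2]>z0)&(X[...,2]<z1)
    rect("pts "+n,X[k]); kb=k&(p[...,2]>p[...,0]+60)&(p[...,2]>p[...,1]+30); 
    if kb.any(): rect("blue "+n,X[kb])
E
python3 - <<'E'
from m import *
rim("a","top");rim("a","scene");rim("b","scene")
bar("b","scene",(.554,.185),.29,.345)
bar("b","scene",(.554,.185),.18,.235)   # foot/collar
bar("b","scene",(.554,.185),.245,.30)  # shaft
E
```

```text
rim atop 255 554.5 183.4 size 66.7 62.8 dir 38.5 z 0.1133 0.1258
rim ascene 182 557.5 182.7 size 62.6 68.5 dir -55.5 z 0.1131 0.1231
rim bscene 180 557.0 182.8 size 63.2 66.2 dir -44.8 z 0.1131 0.1225
pts scene 482 552.3 179.5 size 87.2 42.1 dir 24.5 z 0.2903 0.3449
blue scene 207 552.6 178.6 size 87.5 30.1 dir 13.8 z 0.3148 0.3375
pts scene 297 551.3 181.3 size 38.9 43.0 dir -61.7 z 0.1947 0.2346
pts scene 122 551.7 180.4 size 11.9 10.6 dir 20.0 z 0.2454 0.2992
```

The key's foot sits about 5 mm short in x, y agrees with the well, and the yaw matches the wing. I'll correct x and go down to just above the wing.

Request:
drive_tool([
  {"claw":0.0,"dx":-0.005,"dy":-0.0005,"dz":0.01,"wx":0,"wy":0,"wz":0},
  {"claw":0.0,"dx":0,"dy":0,"dz":0.03,"wx":0,"wy":0,"wz":0},
  {"claw":0.0,"dx":0,"dy":0,"dz":0.025,"wx":0,"wy":0,"wz":0},
  {"claw":0.0,"dx":0,"dy":0,"dz":0.02,"wx":0,"wy":0,"wz":0},
  {"claw":0.0,"dx":0,"dy":0,"dz":0.012,"wx":0,"wy":0,"wz":0},
  {"claw":0.0,"dx":0,"dy":0,"dz":0,"wx":0,"wy":0,"wz":0},
  {"claw":0.0,"dx":0,"dy":0,"dz":0,"wx":0,"wy":0,"wz":0},
])

```text
t: 8.7
eef_pos: [0.558, 0.1866, 0.2342]
tool_rot: [0.001, -0.037, 0.999, 0.0]
contact_force: [0.3, 0.2, -4.1]
gripper_width: 0.153
grasp_force: 59.0
```

```bash
python3 - <<'E'
from m import *
p,R=pose(); snap("c"); z=p[2]
bar("c","scene",p,z-.02,z+.01)
bar("c","scene",p,z-.085,z-.03)
pp=np.load("c_scene.npz")["p"][100:220,340:460]; cv2.imwrite("pics/c.png",cv2.resize(pp,(600,600),interpolation=cv2.INTER_CUBIC)[:,:,::-1])
E
```

```text
t 8.7 p [0.558  0.1866 0.2342] xang -175.78 z [ 0.001  0.001 -1.   ] F [ 0.3  0.2 -4.1] w 0.1528215931203357 q7 [ 0.23  0.5  -0.88  1.75  0.42  1.1   0.85]
pts scene 366 558.4 179.2 size 88.4 36.6 dir 20.2 z 0.2143 0.2441
blue scene 179 558.4 178.2 size 88.6 24.1 dir 8.0 z 0.219 0.2374
pts scene 108 558.1 181.4 size 11.8 16.6 dir -62.0 z 0.1499 0.2038
```

View pics/c.png

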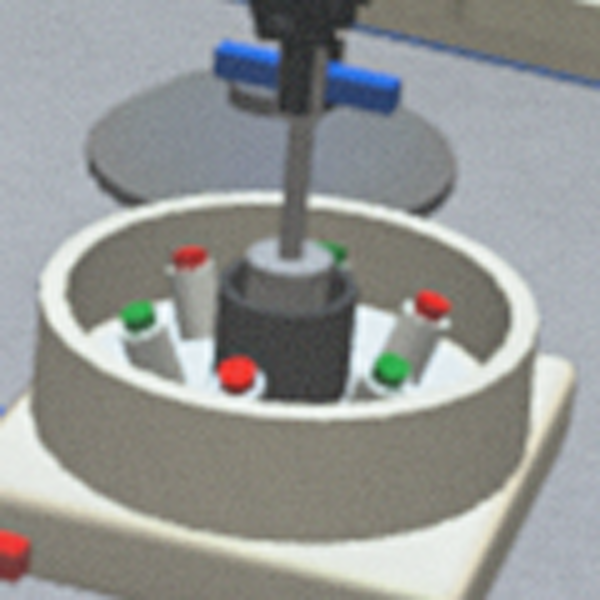

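The key's foot is inside the well, with the collar at crop (291,258) against a rim centre near (287,290). I'll shift y slightly and seat it slowly.

Request:
drive_tool([
  {"claw":0.0,"dx":0,"dy":-0.0015,"dz":0,"wx":0,"wy":0,"wz":0},
  {"claw":0.0,"dx":0,"dy":0,"dz":0.004,"wx":0,"wy":0,"wz":0},
  {"claw":0.0,"dx":0,"dy":0,"dz":0.004,"wx":0,"wy":0,"wz":0},
  {"claw":0.0,"dx":0,"dy":0,"dz":0.004,"wx":0,"wy":0,"wz":0},
  {"claw":0.0,"dx":0,"dy":0,"dz":0.004,"wx":0,"wy":0,"wz":0},
  {"claw":0.0,"dx":0,"dy":0,"dz":0,"wx":0,"wy":0,"wz":0},
])

```text
t: 9.55
eef_pos: [0.5574, 0.1846, 0.2168]
tool_rot: [-0.0, -0.037, 0.999, -0.0]
contact_force: [-0.6, 0.8, -3.6]
gripper_width: 0.15
grasp_force: 59.0
```

It is below the wing top (0.091) with no contact, so the fork is astride the wing.

Request:
drive_tool([
  {"claw":0.0,"dx":0,"dy":0,"dz":0.004,"wx":0,"wy":0,"wz":0},
  {"claw":0.0,"dx":0,"dy":0,"dz":0.003,"wx":0,"wy":0,"wz":0},
  {"claw":0.0,"dx":0,"dy":0,"dz":0.002,"wx":0,"wy":0,"wz":0},
  {"claw":0.0,"dx":0,"dy":0,"dz":0.001,"wx":0,"wy":0,"wz":0},
  {"claw":0.0,"dx":0,"dy":0,"dz":0,"wx":0,"wy":0,"wz":0},
  {"claw":0.0,"dx":0,"dy":0,"dz":0,"wx":0,"wy":0,"wz":0},
])

```text
t: 10.3
eef_pos: [0.5576, 0.1847, 0.2074]
tool_rot: [0.0, -0.037, 0.999, 0.0]
contact_force: [0.4, -0.4, -3.5]
gripper_width: 0.15
grasp_force: 59.0
```

Request:
drive_tool([
  {"claw":0.0,"dx":0,"dy":0,"dz":0.001,"wx":0,"wy":0,"wz":0},
  {"claw":0.0,"dx":0,"dy":0,"dz":0.001,"wx":0,"wy":0,"wz":0},
  {"claw":0.0,"dx":0,"dy":0,"dz":0.001,"wx":0,"wy":0,"wz":0},
  {"claw":0.0,"dx":0,"dy":0,"dz":0,"wx":0,"wy":0,"wz":0},
  {"claw":0.0,"dx":0,"dy":0,"dz":0,"wx":0,"wy":0,"wz":0},
])

```text
t: 10.92
eef_pos: [0.5576, 0.1847, 0.2043]
tool_rot: [0.0, -0.037, 0.999, -0.0]
contact_force: [0.7, 0.1, -3.3]
gripper_width: 0.153
grasp_force: 59.0
```

Request:
drive_tool([
  {"claw":0.0,"dx":0,"dy":0,"dz":0.001,"wx":0,"wy":0,"wz":0},
  {"claw":0.0,"dx":0,"dy":0,"dz":0.001,"wx":0,"wy":0,"wz":0},
  {"claw":0.0,"dx":0,"dy":0,"dz":0,"wx":0,"wy":0,"wz":0},
  {"claw":0.0,"dx":0,"dy":0,"dz":0,"wx":0,"wy":0,"wz":0},
])

```text
t: 11.42
eef_pos: [0.558, 0.1851, 0.2034]
tool_rot: [0.001, -0.037, 0.999, 0.0]
contact_force: [-1.7, -0.7, 5.4]
gripper_width: 0.154
grasp_force: 60.3
```

The key is seated (about 9 N of contact). Now I turn clockwise (+wz).

Request:
drive_tool([
  {"claw":0.0,"dx":0,"dy":0,"dz":-0.0005,"wx":0,"wy":0,"wz":3},
  {"claw":0.0,"dx":0,"dy":0,"dz":0,"wx":0,"wy":0,"wz":5},
  {"claw":0.0,"dx":0,"dy":0,"dz":0,"wx":0,"wy":0,"wz":5},
  {"claw":0.0,"dx":0,"dy":0,"dz":0,"wx":0,"wy":0,"wz":5},
  {"claw":0.0,"dx":0,"dy":0,"dz":0,"wx":0,"wy":0,"wz":5},
  {"claw":0.0,"dx":0,"dy":0,"dz":0,"wx":0,"wy":0,"wz":5},
  {"claw":0.0,"dx":0,"dy":0,"dz":0,"wx":0,"wy":0,"wz":5},
  {"claw":0.0,"dx":0,"dy":0,"dz":0,"wx":0,"wy":0,"wz":5},
  {"claw":0.0,"dx":0,"dy":0,"dz":0,"wx":0,"wy":0,"wz":0},
  {"claw":0.0,"dx":0,"dy":0,"dz":0,"wx":0,"wy":0,"wz":0},
])

```text
t: 12.68
eef_pos: [0.5579, 0.1851, 0.2034]
tool_rot: [0.0, 0.29, 0.957, 0.0]
contact_force: [-0.3, -0.7, 5.3]
gripper_width: 0.153
grasp_force: 60.1
```

```bash
python3 -c "
from h import *
pose();print(get_obs()['torque'])"
```

```text
t 12.675 p [0.5579 0.1851 0.2034] xang 146.32 z [ 0.001  0.    -1.   ] F [-0.3 -0.7  5.3] w 0.15333416532922844 q7 [ 0.11  0.48 -0.71  1.79  0.37  1.01  0.24]
[-0.03264823  0.33500263 -0.04602944]
```

Request:
drive_tool([
  {"claw":0.0,"dx":0,"dy":0,"dz":0,"wx":0,"wy":0,"wz":4},
  {"claw":0.0,"dx":0,"dy":0,"dz":0,"wx":0,"wy":0,"wz":4},
  {"claw":0.0,"dx":0,"dy":0,"dz":0,"wx":0,"wy":0,"wz":4},
  {"claw":0.0,"dx":0,"dy":0,"dz":0,"wx":0,"wy":0,"wz":0},
  {"claw":0.0,"dx":0,"dy":0,"dz":0,"wx":0,"wy":0,"wz":0},
])

```text
t: 13.3
eef_pos: [0.5578, 0.1849, 0.2034]
tool_rot: [0.0, 0.388, 0.921, 0.0]
contact_force: [-1.4, -0.3, 4.9]
gripper_width: 0.156
grasp_force: 60.3
```

```bash
python3 -c "
from h import *
pose();print(get_obs()['torque'])"
```

```text
t 13.3 p [0.5578 0.1849 0.2034] xang 134.29 z [ 0.001  0.    -1.   ] F [-1.4 -0.3  4.9] w 0.15629027023226208 q7 [ 0.08  0.47 -0.66  1.79  0.34  1.    0.06]
[-0.10502603  0.43175107 -0.01519906]
```

Request:
drive_tool([
  {"claw":0.0,"dx":0,"dy":0,"dz":0,"wx":0,"wy":0,"wz":3},
  {"claw":0.0,"dx":0,"dy":0,"dz":0,"wx":0,"wy":0,"wz":3},
  {"claw":0.0,"dx":0,"dy":0,"dz":0,"wx":0,"wy":0,"wz":2},
  {"claw":0.0,"dx":0,"dy":0,"dz":0,"wx":0,"wy":0,"wz":0},
  {"claw":0.0,"dx":0,"dy":0,"dz":0,"wx":0,"wy":0,"wz":0},
])

```text
t: 13.92
eef_pos: [0.5577, 0.1849, 0.2034]
tool_rot: [0.0, 0.452, 0.892, 0.0]
contact_force: [-2.0, 0.2, 6.0]
gripper_width: 0.148
grasp_force: 60.4
```

```bash
python3 -c "
from h import *
pose();print(get_obs()['torque'])"
```

```text
t 13.925 p [0.5577 0.1849 0.2034] xang 126.29 z [ 0.  0. -1.] F [-2.   0.2  6. ] w 0.14847352271258502 q7 [ 0.06  0.46 -0.63  1.79  0.32  0.99 -0.07]
[-0.18315618  0.53589608 -0.00701757]
```

Request:
drive_tool([
  {"claw":0.0,"dx":0,"dy":0,"dz":0,"wx":0,"wy":0,"wz":3},
  {"claw":0.0,"dx":0,"dy":0,"dz":0,"wx":0,"wy":0,"wz":2},
  {"claw":0.0,"dx":0,"dy":0,"dz":0,"wx":0,"wy":0,"wz":0},
  {"claw":0.0,"dx":0,"dy":0,"dz":0,"wx":0,"wy":0,"wz":0},
])

```text
t: 14.42
eef_pos: [0.5576, 0.1848, 0.2034]
tool_rot: [0.0, 0.49, 0.872, 0.0]
contact_force: [-2.1, -1.6, 5.9]
gripper_width: 0.146
grasp_force: 60.4
```

```bash
python3 - <<'E'
from m import *
p,R=pose();print(get_obs()['torque']); snap("d")
a=np.load("d_scene.npz")["p"][90:210,340:460]; b=np.load("d_top.npz")["p"][100:250,130:280]
cv2.imwrite("pics/d.png",np.hstack([cv2.resize(x,(400,400),interpolation=cv2.INTER_CUBIC) for x in(a,b)])[:,:,::-1])
bar("d","scene",p,p[2]-.02,p[2]+.01)
E
```

```text
t 14.425 p [0.5576 0.1848 0.2034] xang 121.29 z [ 0. -0. -1.] F [-2.1 -1.6  5.9] w 0.14562548987258375 q7 [ 0.04  0.46 -0.61  1.79  0.31  0.99 -0.15]
[-0.21160328  0.6637298  -0.03853613]
pts scene 262 557.5 181.3 size 39.6 88.2 dir -40.3 z 0.1844 0.2132
blue scene 110 561.1 184.7 size 15.2 93.9 dir -61.8 z 0.1862 0.2072
```

View pics/d.png

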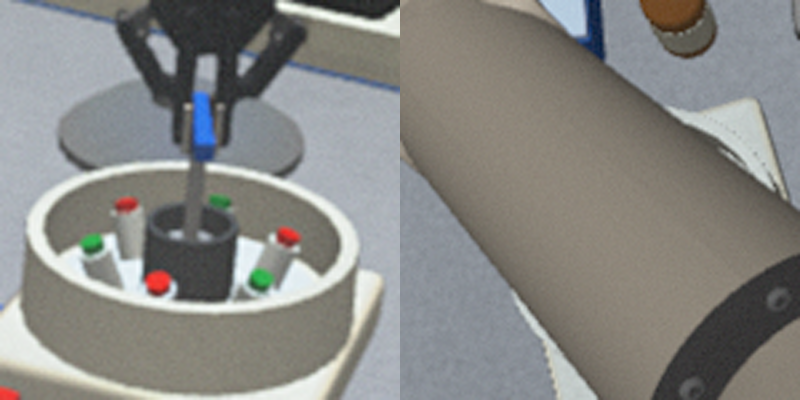

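The key is seated and upright in the well, and its bar follows the gripper (about -60°). No stop felt yet, so I'll keep turning in small steps.

Request:
drive_tool([
  {"claw":0.0,"dx":0,"dy":0,"dz":0,"wx":0,"wy":0,"wz":2},
  {"claw":0.0,"dx":0,"dy":0,"dz":0,"wx":0,"wy":0,"wz":2},
  {"claw":0.0,"dx":0,"dy":0,"dz":0,"wx":0,"wy":0,"wz":0},
  {"claw":0.0,"dx":0,"dy":0,"dz":0,"wx":0,"wy":0,"wz":0},
])

```text
t: 15.02
eef_pos: [0.5576, 0.1848, 0.2034]
tool_rot: [0.0, 0.52, 0.854, -0.0]
contact_force: [-1.7, -0.8, 7.0]
gripper_width: 0.156
grasp_force: 60.4
```

```bash
python3 -c "
from h import *
pose();print(get_obs()['torque'],get_obs()['joint_torque'])"
```

```text
t 15.025 p [0.5576 0.1848 0.2034] xang 117.29 z [ 0. -0. -1.] F [-1.7 -0.8  7. ] w 0.15566839623309903 q7 [ 0.03  0.46 -0.6   1.79  0.3   0.99 -0.21]
[-0.27165701  0.65320766 -0.02454779] [-7.97673734e-02 -4.80998576e+01 -5.94670996e+00 -2.41144162e+01
  2.81897290e-01 -9.06018354e-01  2.04903219e-02]
```

Request:
drive_tool([
  {"claw":0.0,"dx":0,"dy":0,"dz":0,"wx":0,"wy":0,"wz":2},
  {"claw":0.0,"dx":0,"dy":0,"dz":0,"wx":0,"wy":0,"wz":2},
  {"claw":0.0,"dx":0,"dy":0,"dz":0,"wx":0,"wy":0,"wz":0},
  {"claw":0.0,"dx":0,"dy":0,"dz":0,"wx":0,"wy":0,"wz":0},
])

```text
t: 15.52
eef_pos: [0.5574, 0.1848, 0.2034]
tool_rot: [0.0, 0.549, 0.835, -0.0]
contact_force: [-1.9, -1.5, 6.6]
gripper_width: 0.152
grasp_force: 60.5
```

```bash
python3 -c "
from h import *
pose();print(get_obs()['torque'],get_obs()['joint_torque'])"
```

```text
t 15.525 p [0.5574 0.1848 0.2034] xang 113.34 z [ 0. -0. -1.] F [-1.9 -1.5  6.6] w 0.15154251885563436 q7 [ 0.02  0.45 -0.58  1.79  0.29  0.98 -0.27]
[-0.24917572  0.74005472  0.17520817] [  0.09679712 -48.01433086  -5.56257114 -24.25372839   0.15271031
  -1.00177344  -0.20980789]
```

Request:
drive_tool([
  {"claw":0.0,"dx":0,"dy":0,"dz":0,"wx":0,"wy":0,"wz":1.5},
  {"claw":0.0,"dx":0,"dy":0,"dz":0,"wx":0,"wy":0,"wz":1.5},
  {"claw":0.0,"dx":0,"dy":0,"dz":0,"wx":0,"wy":0,"wz":0},
  {"claw":0.0,"dx":0,"dy":0,"dz":0,"wx":0,"wy":0,"wz":0},
])

```text
t: 16.02
eef_pos: [0.5574, 0.185, 0.2034]
tool_rot: [0.0, 0.57, 0.821, -0.0]
contact_force: [-2.3, -1.0, 7.3]
gripper_width: 0.153
grasp_force: 61.7
```

```bash
python3 -c "
from h import *
pose();print(get_obs()['torque'],get_obs()['joint_torque'])"
```

```text
t 16.025 p [0.5574 0.185  0.2034] xang 110.46 z [ 0.    -0.001 -1.   ] F [-2.3 -1.   7.3] w 0.15287586493475377 q7 [ 0.01  0.45 -0.57  1.79  0.29  0.98 -0.32]
[-0.33138995  0.73230229  0.87732713] [  0.68674944 -47.99202919  -4.88456681 -24.40684676  -0.27975177
  -1.00502484  -0.91206802]
```

That is the hard stop (0.88 N m). I'll relieve the twist, open and lift away.

Request:
drive_tool([
  {"claw":0.0,"dx":0,"dy":0,"dz":0,"wx":0,"wy":0,"wz":-2},
  {"claw":0.0,"dx":0,"dy":0,"dz":-0.0005,"wx":0,"wy":0,"wz":-1.5},
  {"claw":0.0,"dx":0,"dy":0,"dz":0,"wx":0,"wy":0,"wz":0},
  {"claw":0.02,"dx":0,"dy":0,"dz":0,"wx":0,"wy":0,"wz":0},
  {"claw":0.03,"dx":0,"dy":0,"dz":0,"wx":0,"wy":0,"wz":0},
  {"claw":0.045,"dx":0,"dy":0,"dz":0,"wx":0,"wy":0,"wz":0},
  {"claw":0.06,"dx":0,"dy":0,"dz":0,"wx":0,"wy":0,"wz":0},
  {"claw":0.06,"dx":0,"dy":0,"dz":0,"wx":0,"wy":0,"wz":0},
  {"claw":0.06,"dx":0,"dy":0,"dz":-0.02,"wx":0,"wy":0,"wz":0},
  {"claw":0.06,"dx":0,"dy":0,"dz":-0.04,"wx":0,"wy":0,"wz":0},
  {"claw":0.06,"dx":0,"dy":0,"dz":-0.05,"wx":0,"wy":0,"wz":0},
  {"claw":0.06,"dx":0,"dy":-0.05,"dz":-0.02,"wx":0,"wy":0,"wz":0},
  {"claw":0.06,"dx":0,"dy":-0.05,"dz":0,"wx":0,"wy":0,"wz":0},
  {"claw":0.06,"dx":0,"dy":-0.05,"dz":0,"wx":0,"wy":0,"wz":0},
  {"claw":0.06,"dx":0,"dy":0,"dz":0,"wx":0,"wy":0,"wz":0},
])

```text
t: 17.9
eef_pos: [0.4179, 0.1233, 0.3346]
tool_rot: [0.002, 0.547, 0.837, -0.001]
contact_force: [0.3, -0.4, 0.3]
gripper_width: 0.703
grasp_force: 0.0
```

```bash
python3 - <<'E'
from m import *
p,R=pose(); snap("e")
a=np.load("e_scene.npz")["p"][90:210,340:460]; b=np.load("e_top.npz")["p"][100:250,130:280]
cv2.imwrite("pics/e.png",np.hstack([cv2.resize(x,(400,400),interpolation=cv2.INTER_CUBIC) for x in(a,b)])[:,:,::-1])
for n in("scene","top"): bar("e",n,(.556,.184),.185,.22)
bar("e","scene",(.556,.184),.125,.18)
E
```

```text
t 17.9 p [0.4179 0.1233 0.3346] xang 113.68 z [ 0.002 -0.003 -1.   ] F [ 0.3 -0.4  0.3] w 0.7033597518076531 q7 [ 0.21  0.04 -0.65  1.96  0.03  1.15 -0.04]
pts scene 129 557.6 182.3 size 13.9 90.2 dir -65.2 z 0.1881 0.2046
blue scene 113 558.1 182.5 size 12.7 90.2 dir -65.2 z 0.1881 0.2046
pts top 163 565.6 161.8 size 14.6 42.0 dir -64.8 z 0.1867 0.2074
blue top 130 565.5 161.6 size 13.3 38.9 dir -65.1 z 0.1964 0.2074
pts scene 87 558.4 181.7 size 12.7 11.2 dir 35.7 z 0.1252 0.1702
```

View pics/e.png

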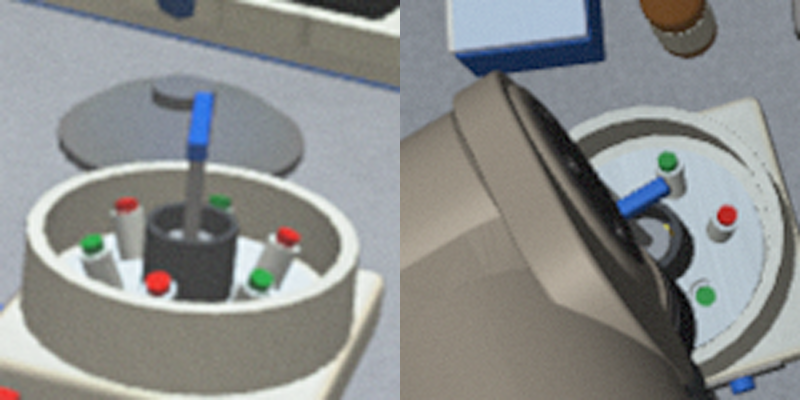

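The key stands upright and released in the well, with the bar at -65°. A yellow wing tip shows at top crop (668,230), so I can check the wing's direction from it.

```bash
python3 - <<'E'
from m import *
p,d,X=cloud("e","top"); r,g,b=p[...,0],p[...,1],p[...,2]
k=(r>b+40)&(g>b+30)&(np.hypot(X[...,0]-.556,X[...,1]-.183)<.028)&(X[...,2]<.1)
for v,u in zip(*np.nonzero(k)):
    x=X[v,u]; print(u,v,x.round(4),np.degrees(np.arctan2(x[1]-.1833,x[0]-.556)).round(1))
E
```

```text
230 184 [0.5701 0.1674 0.0923] -48.4
230 185 [0.5656 0.1661 0.0999] -60.8
231 186 [0.5663 0.1665 0.0876] -58.6
231 187 [0.561  0.1645 0.0983] -75.1
```

The wing points to about -55°, which is about 58° clockwise of where it started. That agrees with the stop, so I'll hand in.

```bash
python3 -c "
from station import *
print(hand_in())"
```

```text
the job is handed in; nothing more can be done
None
```

I turned the wing clockwise with the blue key until it hit its hard stop, left the key standing upright and released on it, and handed the job in; the red key was not touched, and the result was not reported back.

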